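Snap the parts box lid shut

TASK

The lid of the grey parts box is on, but the four sections of its rim still stand up. With the fingertips, press down the front, left, back and right sections, in any order, until each one clicks shut flush with the lid. Do not grasp, lift or push away the box, and leave the things around it where they are.

Things in the scene. Friction and masses are not known exactly. Their poses are not given: they have to be found in the camera images.
- parts_box: loose dark grey plastic box, 0.8-1.2 kg, lighter snap-fit lid 150 (box x) by 190 (box y) mm, lid top 63 mm above the bench. Origin: centre of underside; box x points away from the robot, y left. Lid centre and four 32 mm corners are fixed; between them four hinged rim sections, 32 mm wide, standing up 13 mm at the outer edge. Hinge lines 43 mm (front, back), 63 mm (left, right) from the centre.
- rim_front (a joint): front section (the box's -x side, nearest the robot, 124 mm long) of the lid rim: 0 = standing up at a slant (open), 0.40 = snapped down, flush with the lid top. Pressing the outer half straight down takes about 5 to 15 N at first; past 0.22 it clicks the rest of the way and stays, before that it springs back up.
- rim_left (a joint): left section (+y side, 84 mm long) of the lid rim: 0 = standing up at a slant (open), 0.40 = snapped down, flush with the lid top. Pressing the outer half straight down takes about 5 to 15 N at first; past 0.22 it clicks the rest of the way and stays, before that it springs back up.
- rim_back (a joint): back section (+x side, 124 mm long) of the lid rim: 0 = standing up at a slant (open), 0.40 = snapped down, flush with the lid top. Pressing the outer half straight down takes about 5 to 15 N at first; past 0.22 it clicks the rest of the way and stays, before that it springs back up.
- rim_right (a joint): right section (-y side, 84 mm long) of the lid rim: 0 = standing up at a slant (open), 0.40 = snapped down, flush with the lid top. Pressing the outer half straight down takes about 5 to 15 N at first; past 0.22 it clicks the rest of the way and stays, before that it springs back up.
- rim_front_press (a point): point on top of the front rim section, mid-length on its three small thumb ribs, 23 mm out from the hinge line, 9 mm in from the outer edge; moves with the section; 63 mm above the bench when snapped down. Its x axis points outward across the box's side, level at joint 0 and tipped down by the joint value.
- rim_left_press (a point): point on top of the left rim section, mid-length on its three small thumb ribs, 23 mm out from the hinge line, 9 mm in from the outer edge; moves with the section; 63 mm above the bench when snapped down. Its x axis points outward across the box's side, level at joint 0 and tipped down by the joint value.
- rim_back_press (a point): point on top of the back rim section, mid-length on its three small thumb ribs, 23 mm out from the hinge line, 9 mm in from the outer edge; moves with the section; 63 mm above the bench when snapped down. Its x axis points outward across the box's side, level at joint 0 and tipped down by the joint value.
- rim_right_press (a point): point on top of the right rim section, mid-length on its three small thumb ribs, 23 mm out from the hinge line, 9 mm in from the outer edge; moves with the section; 63 mm above the bench when snapped down. Its x axis points outward across the box's side, level at joint 0 and tipped down by the joint value.
- block_plane: bystander: hand plane 45x150x52 mm, loose, behind the box; origin at the centre of the underside
- screw_tin: bystander: round tin 67 mm across, 62 mm high, loose, to the right of the box; origin at the centre of the underside
- sanding_block: bystander: wooden sanding block 61x115x34 mm, loose, to the left of the box; origin at the centre of the underside
- pencil: bystander: pencil 177 mm long, 8 mm thick, loose, lying in front of the box; origin at the centre of its underside

How it is judged:
By the outcome, as a careful person would: the job done as asked, in the order asked, and still so for the second after the job is handed in, with the robot touching nothing.
It also fails if it takes over 48 s, if anything falls off the work surface, if the arm or the gripper's body presses on something with over 40 N, if the wrist force passes 120 N, or if a joint passes its speed limit or range.

ROBOT

A 6-joint arm with a two-finger parallel gripper is mounted at the origin on a cart in front of the work surface, level with it; the furniture and walls round the work are solid. World frame = base frame: x ahead of the robot, y to its left, z up, the work surface at z = 0. Lengths are in m, angles in rad, forces in N, time in s.
With the tool pointing down it reaches from about 0.35 to 0.85 m from the base axis. Payload 8.1 kg.
Tool frame: the origin (TCP) lies at the very end of the fingers, on their centre line; the grasp point (between the pads) lies 19 mm behind it (arm.tcp_to_grasp is the distance from the TCP to the grasp point, in m); z points along the fingers, y is the line along which they close (so a half turn about z gives the same grasp; the last joint's range is limited). The gripper opens to 85 mm and grips with 20 to 120 N. Pads are 22 mm wide; open, the fingers measure 114 mm over their backs; the gripper's body (76 mm by 85 mm) begins 54 mm behind the grasp point. The pads swing forward as they close: fully open they stand 13 mm farther back than shut.
Start: joints at [1.228, 0.13, 1.488, -0, 1.523, -0.085], TCP at [0.153, 0.58, 0.231] pointing down, gripper open.
Joint ranges: [-2.96, 2.96], [-0.89, 2.26], [0.02, 2.5], [-1.34, 4.48], [0, 2.73], [-2.66, 2.66]. Speed limits (rad/s): [2.39, 2.39, 2.79, 3.14, 3.14, 3.14].

INTERFACE

Orientations are given as a unit quaternion [x, y, z, w].
In Python, from cell import arm gives the robot as it stands. Calls block until the motion is done:
- arm.move_pose(position, orientation): joint-space move of the TCP to a pose.
- arm.move_l(position, frame=None, feed=0.15, stop_force=None): straight line of the TCP; frame=None keeps the orientation; feed is the mean speed in m/s. With stop_force (N) it stops when the force on the tool has changed by that much, and returns True; else False.
- arm.set_joints(angles): joint-space move.
- arm.open_gripper() and arm.clamp(grasp_force=None): open the fingers fully, or close them until they stop; grasp_force is the grip in N (None keeps the last).
- arm.hold(seconds).
- arm.inverse_kinematics(position, orientation): joint angles nearest the present ones, or None.
- arm.grab_frame(name): name is "scene" or "side" or "wrist"; returns a dict with "image" (420x560x3 uint8, blue, green, red), "range_z" (420x560 float32, m along the optical axis (not along the pixel's ray), 0 where there is no reading), "vertical_fov" (degrees; the focal length in pixels is half the picture's height over the tangent of half this angle, whatever the lens; pixels are square), "cx", "cy" (the principal point, pixels), "k1" (the pictures are not rectified: a ray, as slopes to the right and down, at radius r is drawn at 1 + k1 r^2 times it, then the intrinsics apply), "extrinsics" (4x4, takes a point from camera to world coordinates). Camera axes: x right, y down, z forward; pixel columns grow to the right and rows downward; lengths in m; the calibration is good to about 2 mm. A picture is of the moment at which its call begins.
A pose or a line that the arm cannot do raises arm.PlanningError and nothing moves.
- arm.hand_in(): hands the job in; it is judged then, once.
Readings, each from a call of its own:
- arm.read_time_s(): time.
- arm.read_joint_pos(): joint angles.
- arm.read_joint_velocities(): joint speeds.
- arm.read_tau(): joint torques, N m.
- arm.read_tcp_pos(): TCP position.
- arm.read_eef_rot(): TCP orientation.
- arm.read_contact_force(): force on the tool from outside, world axes, zero at the start.
- arm.read_ft_torque(): the same for the moment, N m.
- arm.read_finger_gap(): finger opening in m.
- arm.read_gripper_force(): force on a finger pad.
Only numpy, scipy, OpenCV 4.12 (cv2) and the standard library are available. Lean on these libraries where they do the work, as an engineer would, in place of code of your own. Each camera call takes 0.05 s, during which the arm holds its last target. There are 200 camera calls.

## Working session

There is one attempt and no reset: what is moved stays moved. The work goes in short steps, each a Python script; the robot and the scene stay as the last script left them, time stands still between calls to the robot, and variables do not carry over. Pictures are saved under pics/ and viewed, at most 10 in all, crops included, and the job is handed in when it is done.

```bash
mkdir -p pics; ls; cat > h.py <<'E'
import numpy as np, cv2
from cell import arm
def cloud(f):
    """world xyz per pixel from range_z"""
    h,w=f["range_z"].shape
    F=h/2/np.tan(np.radians(f["vertical_fov"])/2)
    K=np.array([[F,0,f["cx"]],[0,F,f["cy"]],[0,0,1.]])
    v,u=np.mgrid[:h,:w]
    p=np.stack([u,v],-1).reshape(-1,1,2).astype(np.float64)
    r=cv2.undistortPoints(p,K,np.array([f["k1"],0,0,0,0])).reshape(h,w,2)
    c=np.dstack([r,np.ones((h,w))])*f["range_z"][...,None]
    E=np.array(f["extrinsics"])
    return c@E[:3,:3].T+E[:3,3]
E
python3 - <<'E'
from h import *
a=arm.grab_frame("scene");b=arm.grab_frame("side")
np.savez("f0.npz",s=a["image"],sc=cloud(a),d=b["image"],dc=cloud(b))
cv2.imwrite("pics/scene0.png",a["image"]);cv2.imwrite("pics/side0.png",b["image"])
for f in(a,b):print(np.round(f["extrinsics"],3),f["k1"],f["vertical_fov"],(f["range_z"]==0).mean())
E
```

```text
pics
[[ 0.521 -0.535  0.665 -0.001]
 [-0.853 -0.329  0.404 -0.224]
 [ 0.002 -0.778 -0.628  0.631]
 [ 0.     0.     0.     1.   ]] -0.01934169075850543 49.30512179180141 0.004026360544217687
[[ 0.969 -0.154  0.192  0.382]
 [-0.246 -0.636  0.732 -0.509]
 [ 0.009 -0.756 -0.654  0.647]
 [ 0.     0.     0.     1.   ]] -0.09971258121536532 51.68084406948195 0.00407312925170068
```

View pics/scene0.png

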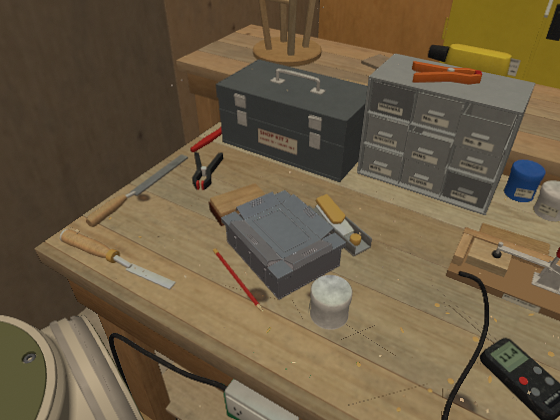

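View pics/side0.png

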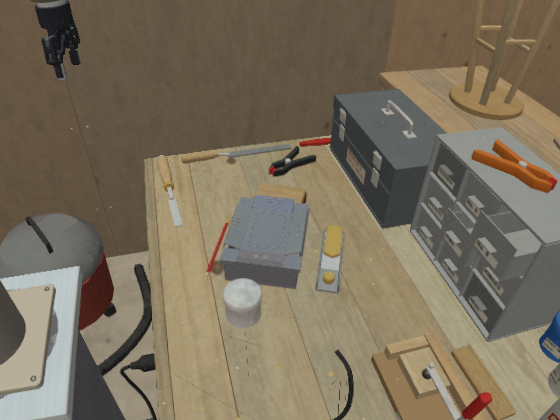

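Both pictures show the grey box with its rim up (scene ≈(283,240), side ≈(268,235)). The tin is at its right, the plane behind, the sanding block at its left and the pencil in front. Next step is the box pose from the depth.

```bash
python3 - <<'E'
from h import *
d=np.load("f0.npz")
for im,c,(u,v) in((d["s"],d["sc"],(283,235)),(d["d"],d["dc"],(268,230))):
    c0=c[v,u];print("ctr",c0.round(4))
    hsv=cv2.cvtColor(im,cv2.COLOR_BGR2HSV)
    m=((hsv[...,1]<90)&(c[...,2]>.052)&(c[...,2]<.085)&(np.hypot(*(c[...,:2]-c0[:2]).transpose(2,0,1))<.15)).astype(np.uint8)
    m=cv2.morphologyEx(m,cv2.MORPH_OPEN,np.ones((3,3)))
    n,l,st,_=cv2.connectedComponentsWithStats(m);k=l[v,u];p=c[l==k]
    r=cv2.minAreaRect((p[:,:2]*1000).astype(np.float32));print(k,len(p),r,np.percentile(p[:,2],[1,10,50,90,99]).round(4))
    np.save("p%d.npy"%u,p)
    for n,(lo,hi) in {}.items():pass
# objects top-down map
A=np.vstack([d["sc"].reshape(-1,3),d["dc"].reshape(-1,3)]);C=np.vstack([d["s"].reshape(-1,3),d["d"].reshape(-1,3)])
k=(A[:,0]>.25)&(A[:,0]<.85)&(abs(A[:,1]-c0[1])<.3)&(A[:,2]>-.02)&(A[:,2]<.3)
A,C=A[k],C[k];o=np.argsort(A[:,2]);A,C=A[o],C[o]
M=np.zeros((600,600,3),np.uint8);r=((.85-A[:,0])*1000).astype(int);q=((c0[1]+.3-A[:,1])*1000).astype(int)
for i in range(2):
  for j in range(2):M[np.clip(r+i,0,599),np.clip(q+j,0,599)]=C
cv2.imwrite("pics/top.png",M);print("col0 y",c0[1]+.3)
E
```

```text
ctr [0.5192 0.0938 0.0641]
1 6126 ((531.2211303710938, 105.94738006591797), (193.28477478027344, 152.07411193847656), 67.07960510253906) [0.054  0.0624 0.0648 0.0735 0.0761]
ctr [0.5354 0.1049 0.0633]
1 5214 ((533.0092163085938, 105.57467651367188), (193.1767578125, 153.142578125), 67.0048599243164) [0.0543 0.0616 0.0639 0.0726 0.0755]
col0 y 0.40486218988483996
```

View pics/top.png

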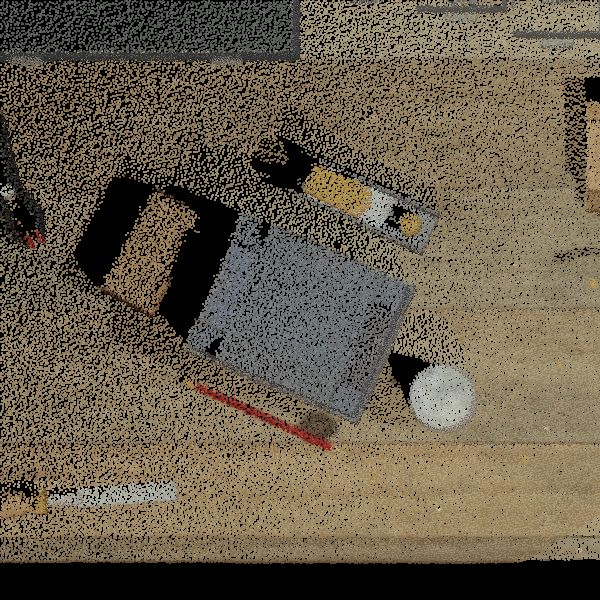

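Both views agree: box centre (0.532, 0.106), yaw −23°. The tin is about 35 mm clear of the right side and the plane is clear behind. I'll press the front section first with closed fingers.

```bash
cat >> h.py <<'E'
from scipy.spatial.transform import Rotation
C=np.array([.532,.1058]);YAW=np.radians(-22.97)
BX=np.array([np.cos(YAW),np.sin(YAW)]);BY=np.array([-BX[1],BX[0]])
PT={"front":(-BX,.066),"left":(BY,.086),"back":(BX,.066),"right":(-BY,.086)}
def press(n,depth=.0605,force=35,extra=0):
    o,d=PT[n];xy=C+o*(d+extra)
    best=None
    for s in(1,-1):
        z=np.array([0,0,-1.]);x=np.array([*o,0])*s   # tool x across the rim, y along it
        q=Rotation.from_matrix(np.c_[x,np.cross(z,x),z]).as_quat()
        j=arm.inverse_kinematics([*xy,.11],q)
        if j is not None and (best is None or abs(j[5])<abs(best[0])):best=(j[5],q)
    arm.move_pose([*xy,.11],best[1])
    arm.move_l([*xy,.085],feed=.08)
    f0=np.array(arm.read_contact_force())
    hit=arm.move_l([*xy,depth],feed=.02,stop_force=force)
    print(n,"hit",hit,"tcp",np.round(arm.read_tcp_pos(),4),"dF",np.round(np.array(arm.read_contact_force())-f0,1))
    arm.move_l([*xy,.11],feed=.08)
    print("t",round(arm.read_time_s(),2))
E
python3 - <<'E'
from h import *
arm.clamp(20)
press("front")
f=arm.grab_frame("scene");cv2.imwrite("pics/s1.png",cv2.resize(f["image"][160:320,190:390],None,fx=3,fy=3))
E
```

```text
front hit False tcp [0.4713 0.1316 0.0626] dF [-13.4  -2.6  24.8]
t 5.5
```

View pics/s1.png

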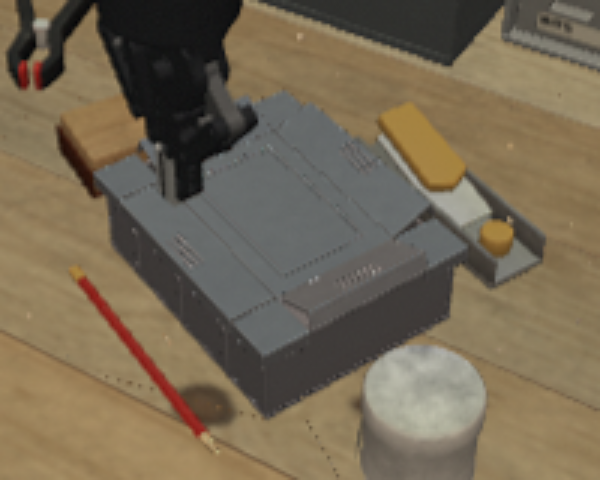

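The front section, with ribs at crop ≈(187,248), is now flush with the lid. The right one, ribs at ≈(358,272), still stands, and the box hasn't visibly moved. I'll press the other three.

```bash
python3 - <<'E'
from h import *
for n in("left","back","right"):press(n)
arm.move_pose([.35,.30,.25],arm.read_eef_rot())
out=[]
for k,(u,v) in(("scene",(283,235)),("side",(268,230))):
    f=arm.grab_frame(k);im=f["image"];c=cloud(f)
    y,x=(160,190) if k=="scene" else (170,180)
    out.append(cv2.resize(im[y:y+150,x:x+200],None,fx=2,fy=2*1.9))
    e=c[...,:2]-C;a=e@BX;b=e@BY
    for n,m in{"front":(abs(a+.066)<.007)&(abs(b)<.055),"back":(abs(a-.066)<.007)&(abs(b)<.055),"left":(abs(b-.086)<.007)&(abs(a)<.035),"right":(abs(b+.086)<.007)&(abs(a)<.035),"mid":(abs(a)<.03)&(abs(b)<.03)}.items():
        m&=(c[...,2]>.05);print(k,n,m.sum(),np.median(c[m][:,2]).round(4))
    m=((c[...,2]>.054)&(c[...,2]<.085)&(abs(a)<.09)&(abs(b)<.11)).astype(np.uint8)
    print(cv2.minAreaRect((c[cv2.morphologyEx(m,cv2.MORPH_OPEN,np.ones((3,3)))>0][:,:2]*1000).astype(np.float32)))
    out[-1]=cv2.resize(im[y:y+150,x:x+200],(400,300))
cv2.imwrite("pics/s2.png",np.hstack(out));print(arm.read_time_s())
E
```

```text
left hit False tcp [0.5654 0.1848 0.0626] dF [-11.7  -2.   21.5]
t 9.61
back hit False tcp [0.5925 0.0802 0.0627] dF [-11.9  -1.4  23. ]
t 13.76
right hit False tcp [0.4985 0.0267 0.0625] dF [-12.3  -0.1  24.9]
t 17.69
scene front 346 0.0635
scene back 274 0.0635
scene left 165 0.0636
scene right 239 0.0634
scene mid 703 0.0636
((532.9140014648438, 105.98985290527344), (193.22618103027344, 152.6815185546875), 66.86740112304688)
side front 256 0.0627
side back 270 0.0627
side left 141 0.0627
side right 270 0.0624
side mid 619 0.0627
((533.1723022460938, 106.2069091796875), (193.5750274658203, 150.2654571533203), 66.85115814208984)
19.075
```

View pics/s2.png

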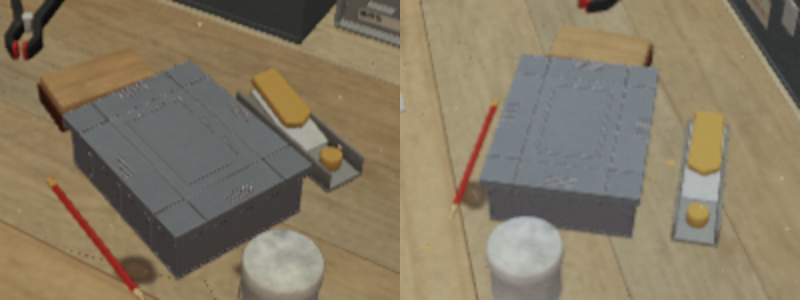

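All four sections are level with the lid centre (within 0.3 mm in both views). The box and its neighbours are where they were, and the arm is clear.

```bash
python3 -c "
from cell import arm
print(arm.hand_in())"
```

```text
the job is handed in; nothing more can be done
None
```

I pressed all four rim sections down flush with the lid, within 0.3 mm of its centre height in both camera views; the box moved less than about 2 mm, its neighbours look undisturbed, and I handed the job in at about 19 s.

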